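Refit the lens of a magnifier lamp at a fly-tying desk

TASK

Refit the loose glass lens in the magnifier lamp's head: with the fingertips nudge it across the rim until it drops fully home, flat in its round seat, then push both red-nubbed swivel clips round over its edge as far as their stops. Do not pick up or lift the lens or let it tip off the head, and leave everything else on the desk where it is.

Things in the scene. Friction and masses are not known exactly. Their poses are not given: they have to be found in the camera images.
- lens: Loose lens: bluish glass, dark gasket round its edge, 100 mm across, 8 mm thick, flat above and below, 120 to 200 g. Origin: centre of its underside, z up. Starts flat on the head's rim, its centre 30 to 40 mm from the cell's centre towards the head's -x. Pushed to within 14 mm of centre its leading edge dips (the trailing edge rises a few mm); once centred it drops in, its top 1 mm below the rim.
- lamp: Desk magnifier lamp, pale grey, fixed. Its ring-shaped head lies face up: 176 mm across, flat top (rim) 34 mm above the desk. Origin: on the desk under the head's centre, z up. At the head's +x a bracket, 26 mm high, joins a gooseneck that rises to 145 mm and comes down to a foot at x 250, y 130 mm. Nothing stands above the rim but the clips and the lens.
- cell (a point): Centre of the mouth of the lens cell, the round recess in the middle of the head, level with the rim (34 mm above the desk), axes as lamp. The cell is 104 mm across, straight-sided, 9 mm deep to a dark ledge that carries the lens, open inside 88 mm.
- clip_left (a joint): Angle of the left swivel clip, rad: 0 open, pointing along the head's +x (starts at 0 to 0.3); 1.57 at its stop, closed, pointing at the cell's centre over the lens edge. Turns clockwise seen from above, stays where left; about 1.5 N at its nub moves it. Steel strip 10 mm wide, reaching 32 mm from its pivot, 1.5 to 4.5 mm above the rim: a lens not yet seated blocks it.
- clip_right (a joint): Angle of the right swivel clip, rad: mirror image of the left one. 0 open, pointing along the head's +x (starts at 0 to 0.3), turns anticlockwise seen from above, 1.57 at its stop, pointing at the cell's centre.
- clip_left_pivot (a point): Top of the left clip's upright pivot screw (11 mm across), 66 mm along the head's +y from the cell's centre, 42.5 mm above the desk. Does not move.
- clip_right_pivot (a point): Top of the right clip's pivot screw, 66 mm along the head's -y from the cell's centre. Does not move.
- clip_left_nub (a point): Centre of the top of the left clip's red round nub: 10 mm across, 13 mm high, 23 mm from the pivot; its top is 51.5 mm and its foot 38.5 mm above the desk.
- clip_right_nub (a point): The same on the right clip.
- cement: Amber bottle of head cement with a black cap, 34 mm across, 62 mm high, standing about 19 cm from the cell on the head's +y side. Origin: centre of its foot. Leave alone.
- spool_pink: Spool of pink tying thread, 29 mm across, 30 mm high, standing at the head's +x +y side. Origin: centre of its foot. Leave alone.
- spool_olive: Spool of olive tying thread, 29 mm across, 30 mm high, on the desk to the left. Origin: centre of its foot. Leave alone.
- bead_jar: Low round jar of gold beads with a black lid, 44 mm across, 31 mm high, at the head's +x -y side. Origin: centre of its foot. Leave alone.
- screwdriver: Yellow-handled screwdriver, 160 mm long, lying along its x axis about 19 cm from the cell on the head's -y side. Origin: under its middle. Leave alone.
- torch: Black UV torch with a yellow ring, 105 mm long, 29 mm thick, lying along its x axis on the desk to the right. Origin: under its middle. Leave alone.
- tape: Blue and yellow tape measure, 66 x 34 x 60 mm, standing on the desk to the left. Origin: centre of its underside. Leave alone.

How it is judged (in metres and radians):
On the way, in this order (a step that is already met when the one before it is completed fails the run):
1. the lens has dropped home in its seat (horizontal distance between lens and cell below 0.004 m and z of lens in the frame of cell between -0.0105 and -0.0075 m and angle between lens's own z axis and vertical below 0.03 rad), for 0.2 s.
2. both clips are closed over the lens (value of joint each of clip_left, clip_right above 1.35 rad), for 0.2 s.
At the end, for the whole second after the job is handed in: The lens lies flat (within 0.03 rad) and at rest in its seat, centred within 4 mm, its underside 7.5 to 10.5 mm below the rim; both clips are turned beyond 1.35 rad of their 1.57 (all of step 1 and all of step 2 and linear speed of lens below 0.01 m/s); the robot touches nothing.
It fails at once if the lens was lifted off the lamp head (underside more than 12 mm above the rim) (z of lens in the frame of cell above 0.012 m).
It fails at once if the lens was tipped up or fell off the head (tilt over 0.4 rad) (angle between lens's own z axis and vertical above 0.4 rad).
It fails at once if another thing on the desk was moved by more than 25 mm or the bottle knocked over (distance of any of cement, spool_pink, spool_olive, bead_jar, screwdriver, torch, tape from where it was at the start of the episode above 0.025 m or angle between cement's own z axis and vertical above 0.5 rad).
It also fails if it takes over 51 s, if anything falls off the work surface, if the arm or the gripper's body presses on something with over 40 N, if the wrist force passes 120 N, or if a joint passes its speed limit or range.

ROBOT

A 6-joint arm with a two-finger parallel gripper is mounted at the origin on the work surface. World frame = base frame: x ahead of the robot, y to its left, z up, the work surface at z = 0. Lengths are in mm, angles in rad, forces in N, time in s.
With the tool pointing down it reaches from about 250 to 775 mm from the base axis. Payload 4 kg.
Tool frame: the origin (TCP) lies between the finger pads; the fingertips stand env.tip_extent ahead of it and the grasp point (between the pads) lies 8 mm behind it (env.tip_extent is the distance from the TCP to the fingertips, in mm); z points along the fingers, y is the line along which they close (so a half turn about z gives the same grasp; the last joint's range is limited). The gripper opens to 85 mm and grips with 20 to 120 N. Pads are 22 mm wide; open, the fingers measure 114 mm over their backs; the gripper's body (76 mm by 85 mm) begins 54 mm behind the grasp point. The pads swing forward as they close: fully open they stand 13 mm farther back than shut.
Start: joints at [1.207, 0.087, 1.371, -0, 1.684, -0.103], TCP at [141.827, 531.415, 242.341] pointing down, gripper open.
Joint ranges: [-3.1, 3.1], [-0.76, 2.03], [0.27, 2.55], [-1.08, 4.22], [0.17, 2.65], [-2.57, 2.57]. Speed limits (rad/s): [2.79, 2.79, 3.14, 3.14, 3.14, 3.14].

INTERFACE

Orientations are given as a 3x3 rotation matrix whose columns are the frame's x, y, z axes.
In Python, from rig import env gives the robot as it stands.
- The arm moves only by the shell command python3 -m crank 'ROWS' [OPENING]. ROWS is JSON, a list of rows, each a list of 4 numbers: the shift along the tool's x, y, z in m, then the turn about the tool's z in rad. A call has exactly 5 rows; each row shifts and turns the commanded pose from where the row before left it, along the tool's axes as they then stand; what a row does not reach is not made up. A row lasts 1/10 s, in which the tool goes at most 50 mm and 8.59 degrees, less where a joint would pass 70% of its speed; a pose out of reach is approached as far as the arm can. A call is refused whole if a number of a shift passes 0.05 or a number of a turn 0.15, either way. A call with a gripper value outside its range is refused whole. OPENING is the gripper's target within -1 to 1 (fully open at 1, half-way at 0, shut at -1), set as the call begins (- or left out, the last holds). The fingers move at their own pace and stop on an object; the grip force is fixed at half the most. Time passes only in rows, so rows that do not move let the fingers close, or fill a call up. It gives the time, the measured TCP pose, the force, the opening and the grip force at its end, in the units of the state.
- env.get_obs(): the state, without advancing time (a new reading comes with each control period).
- env.capture(name): name is "scene" or "top"; returns the picture (384x512x3 uint8, red, green, blue); there is no depth.
- env.camera_info(name): a dict with "fovy" (degrees; the focal length in pixels is half the picture's height over the tangent of half this angle, whatever the lens; pixels are square), "cx", "cy" (the principal point, pixels), "cam_to_world" (4x4, takes a point from camera to world coordinates). Camera axes: x right, y down, z forward; pixel columns grow to the right and rows downward; lengths in mm; the calibration is good to about 2 mm. A picture is of the moment at which its call begins. camera_info takes no time and is no camera call.
- env.close_job(): hands the job in; it is judged then, once.
The state is a dict: "time": time; "qpos": joint angles; "qvel": joint speeds; "effort": joint torques, N m; "ee_pos": TCP position; "tool_rot": TCP orientation; "wrist_force": force on the tool from outside, world axes, zero at the start; "torque": the same for the moment, N m; "grip_width": finger opening in mm; "grip_force": force on a finger pad.
Only numpy, scipy, OpenCV 4.12 (cv2) and the standard library are available. Lean on these libraries where they do the work, as an engineer would, in place of code of your own. Each camera call takes 0.05 s, during which the arm holds its last target. There are 200 camera calls.

## Working session

There is one attempt and no reset: what is moved stays moved. The work goes in short steps, Python scripts to look and compute and a shell command to move; the robot and the scene stay as the last step left them, time stands still between calls to the robot, and variables do not carry over. Pictures are saved under pics/ and viewed, at most 10 in all, crops included, and the job is handed in when it is done.

```bash
ls; mkdir -p pics; python3 - <<'E'
from rig import env
import cv2,numpy as np
o=env.get_obs();print(o['time'],o['ee_pos'],np.round(o['tool_rot'],3),o['grip_width'],env.tip_extent)
for n in('scene','top'):
    cv2.imwrite(f'pics/{n}0.png',env.capture(n)[:,:,::-1]);print(n,env.camera_info(n))
E
```

```text
pics
0.0 [141.65264319 530.94469403 241.10625965] [[-0.966  0.258 -0.001]
 [ 0.258  0.966 -0.002]
 [ 0.    -0.002 -1.   ]] 85.15724999921883 11.0
scene {'fovy': 57.26705606053749, 'cx': 257.9807090972429, 'cy': 189.74808078729117, 'cam_to_world': array([[ 2.54004294e-01,  5.41006191e-01, -8.01744423e-01,
         1.33442808e+03],
       [ 9.67104058e-01, -1.30201224e-01,  2.18534623e-01,
        -2.11362990e+02],
       [ 1.38404782e-02, -8.30879018e-01, -5.56280953e-01,
         6.21646115e+02],
       [ 0.00000000e+00,  0.00000000e+00,  0.00000000e+00,
         1.00000000e+00]])}
top {'fovy': 44.708684285224095, 'cx': 256.22589970442436, 'cy': 190.4571168964318, 'cam_to_world': array([[ 2.09036412e-02, -9.97803602e-01,  6.28570537e-02,
         4.66477988e+02],
       [-9.99733945e-01, -2.14744682e-02, -8.41945403e-03,
         1.98609100e+01],
       [ 9.75078336e-03, -6.26643330e-02, -9.97987026e-01,
         1.68192945e+03],
       [ 0.00000000e+00,  0.00000000e+00,  0.00000000e+00,
         1.00000000e+00]])}
```

View pics/scene0.png

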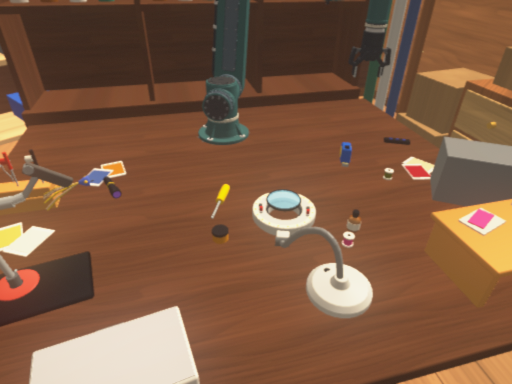

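View pics/top0.png

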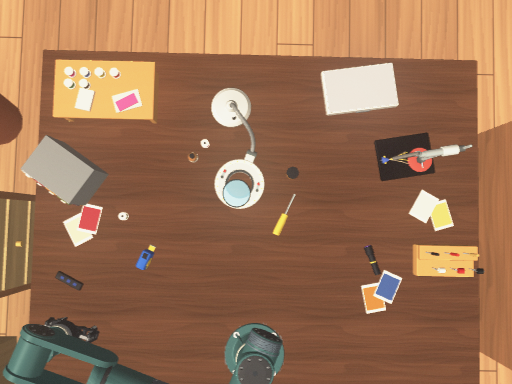

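Overview: the head is at about (239,184) in the top view, with the lens at (236,193), the red nubs either side of it and the bracket at (250,157), so head yaw is about -22°. Next I measure with masks.

```bash
cat >h.py <<'E'
import cv2,numpy as np
from rig import env
def ray(n,u,v,z):
    c=env.camera_info(n);f=192/np.tan(np.radians(c['fovy']/2));T=c['cam_to_world']
    d=T[:3,:3]@np.array([(u-c['cx'])/f,(v-c['cy'])/f,1]);p=T[:3,3]
    return (p+d*(z-p[2])/d[2])[:2]
def blobs(m,a=3):
    n,_,s,c=cv2.connectedComponentsWithStats(m.astype(np.uint8));return [(s[i,4],c[i]) for i in range(1,n) if s[i,4]>=a]
def look(n,x0,y0,x1,y1):
    im=env.capture(n);h=cv2.cvtColor(im,cv2.COLOR_RGB2HSV).astype(int);h[:y0]=0;h[y1:]=0;h[:,:x0]=0;h[:,x1:]=0
    H,S,V=h[...,0],h[...,1],h[...,2]
    red=((H<8)|(H>172))&(S>130)&(V>90);blue=(H>85)&(H<115)&(S>35)&(V>110);white=(S<50)&(V>150)
    return im,red,blue,white
E
python3 - <<'E'
from h import *
for n,b in(('top',(205,150,272,215)),('scene',(245,180,322,240))):
    im,r,bl,w=look(n,*b)
    print(n)
    for a,c in blobs(r): print('red',a,c,ray(n,*c,46))
    for a,c in blobs(bl,30): print('lens',a,c,ray(n,*c,42))
    m=((w|bl)).astype(np.uint8)
    cs,_=cv2.findContours(m,0,2);k=max(cs,key=cv2.contourArea)
    (cx,cy),(A,B),t=cv2.fitEllipse(cv2.convexHull(k));print('head',cx,cy,A,B,ray(n,cx,cy,34))
    x0,y0,x1,y1=b
    cv2.imwrite(f'pics/{n}1.png',cv2.resize(im[y0:y1,x0:x1,::-1],None,fx=8,fy=8,interpolation=2))
E
```

```text
top
red 4 [224.5 170.5] [637.44775029 119.125026  ]
lens 236 [238.26694915 189.01271186] [573.49887968  69.31734247]
head 240.1182861328125 181.3385467529297 48.03654479980469 55.53244400024414 [601.37941186  63.64341594]
scene
red 8 [260.5 207.5] [590.84923622  -0.69885639]
red 8 [307.5 210.5] [634.09655551 119.72898317]
lens 305 [283.38360656 200.42622951] [568.60163242  72.65471184]
head 283.9541320800781 209.22061157226562 37.04866409301758 61.31425476074219 [598.45952748  64.9859265 ]
```

View pics/top1.png

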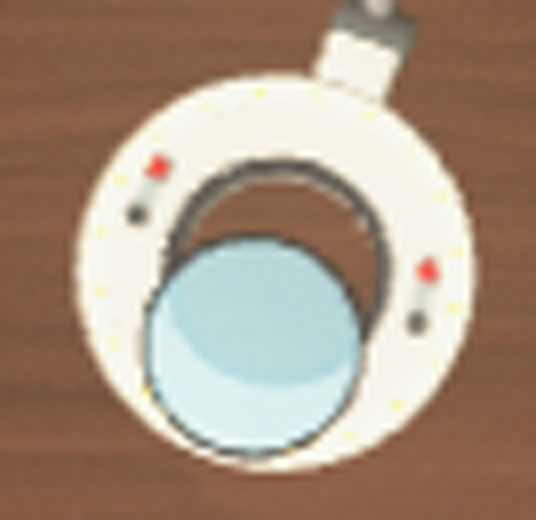

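View pics/scene1.png

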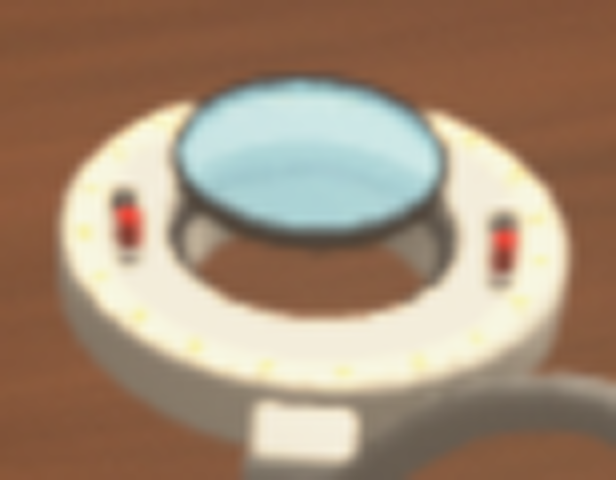

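The crops are clear. In the top crop the pivots are at (137,215) and (417,322), the nubs at (158,167) and (428,271), the lens is centred at (253,346) and the head at (274,272).

```bash
python3 - <<'E'
from h import *
R=lambda X,Y,z:ray('top',205+(X+.5)/8-.5,150+(Y+.5)/8-.5,z)
pl,pr=R(137,215,42.5),R(417,322,42.5);c=(pl+pr)/2;d=pl-pr
print('piv',pl,pr,c,np.hypot(*d),'yaw',np.degrees(np.arctan2(-d[0],d[1])))
print('head',R(274.5,272,34),R(474,272,34)-R(75,272,34))
l=R(253,346,42);y=np.arctan2(-d[0],d[1]);print('lens',l,R(360,346,42)-R(146,346,42))
for n in((158,167),(428,271)):print('nub',R(*n,51))
for cc in(c,R(274.5,272,34)):
  v=l-cc;print('rel in head',np.cos(y)*v[0]+np.sin(y)*v[1],-np.sin(y)*v[0]+np.cos(y)*v[1])
S=lambda X,Y,z:ray('scene',245+(X+.5)/8-.5,180+(Y+.5)/8-.5,z)
print('scene lens',S(310,155,42),'nubs',S(503,235,48),S(127,212,48),'head',S(315,249,34))
o=env.get_obs();print(o['time'],o['ee_pos'],o['qpos'])
E
```

```text
piv [616.58976156 128.70758225] [572.04278647   4.45347107] [594.31627401  66.58052666] 131.9981709573679 yaw -19.723523366440926
head [593.39080748  67.85868951] [   3.82194105 -176.39862794]
lens [559.95217497  76.31444258] [  2.01890058 -94.02329048]
nub [637.13095229 119.48424904]
nub [5.93976481e+02 1.83082567e-01]
rel in head -35.63304747981482 -2.4344094344565423
rel in head -34.33051950647201 -3.3252570374357138
scene lens [561.58436235  74.74202005] nubs [629.89354756 120.99747805] [5.87027444e+02 1.14808889e-01] head [604.8595492   62.82961295]
0.2 [141.72444883 531.13100758 241.55560403] [ 1.20688387e+00  8.77237063e-02  1.37168249e+00  1.29381768e-05
  1.68359288e+00 -1.03092440e-01]
```

Both views agree: C≈(594,67), yaw≈-19.9°, and the lens sits about 35 mm toward -x. I'll turn the tool so that tool x = -hx, then move behind the lens with a half-open cup.

```bash
cat >>h.py <<'E'
C=np.array([594.,67.]);Y=np.radians(-19.9);HX=np.array([np.cos(Y),np.sin(Y)]);HY=np.array([-np.sin(Y),np.cos(Y)])
def st(*goal):
    o=env.get_obs();p=o['ee_pos'];R=o['tool_rot'];v=p[:2]-C
    print('t',round(o['time'],2),'head xy',np.round([v@HX,v@HY],1),'z',round(p[2],1),'toolx head deg',round(np.degrees(np.arctan2(R[:2,0]@HY,R[:2,0]@HX)),1),'w',round(o['grip_width'],1),'F',np.round(o['wrist_force'],1),'tip',env.tip_extent)
    if goal:
        g=np.r_[C+HX*goal[0]+HY*goal[1],goal[2]];print('tool delta mm',np.round(R.T@(g-p),1))
E
python3 -m crank '[[0,0,0,0.086],[-0.033,-0.02,0,0],[-0.033,-0.02,0,0],[-0.033,-0.02,0,0],[-0.033,-0.02,0,0]]' 0.18
python3 -m crank '[[-0.033,-0.02,0,0],[-0.033,-0.02,0,0],[-0.033,-0.02,0,0],[-0.033,-0.02,0,0],[-0.033,-0.02,0,0]]'
python3 -m crank '[[-0.033,-0.02,0,0],[-0.033,-0.02,0,0],[-0.033,-0.02,0,0],[-0.033,-0.02,0,0],[-0.033,-0.02,0,0]]'
python3 -c "
from h import *
st(-125,0,60)"
```

```text
time: 0.7
ee_pos: [239.3, 410.1, 242.0]
tool_rot: [[-0.941, 0.339, -0.0], [0.339, 0.941, -0.0], [-0.0, -0.0, -1.0]]
wrist_force: [0.3, -0.5, -0.9]
grip_width: 50.3
grip_force: 0.0
time: 1.2
ee_pos: [360.6, 259.8, 242.2]
tool_rot: [[-0.941, 0.34, 0.0], [0.34, 0.941, 0.0], [-0.0, 0.0, -1.0]]
wrist_force: [0.0, 0.2, 0.0]
grip_width: 50.5
grip_force: 0.0
time: 1.7
ee_pos: [481.8, 109.6, 242.1]
tool_rot: [[-0.94, 0.34, -0.0], [0.34, 0.94, 0.0], [0.0, 0.0, -1.0]]
wrist_force: [0.9, 1.6, 0.4]
grip_width: 50.3
grip_force: 0.0
t 1.7 head xy [-120.     1.9] z 242.1 toolx head deg -180.0 w 50.3 F [0.9 1.6 0.4] tip 11.0
tool delta mm [  5.   -1.9 182.1]
```

```bash

python3 -m crank '[[0.005,-0.002,0.045,0],[0,0,0.045,0],[0,0,0.045,0],[0,0,0.045,0],[0,0,0.035,0]]'
python3 -m crank '[[0,0,0.004,0],[0,0,0.003,0],[0,0,0.002,0],[0,0,0.002,0],[0,0,0,0]]' | grep -v rot
python3 -m crank '[[0,0,0.002,0],[0,0,0.002,0],[0,0,0.001,0],[0,0,0,0],[0,0,0,0]]' | grep -v rot
```

```text
time: 2.2
ee_pos: [474.1, 110.6, 24.3]
tool_rot: [[-0.94, 0.34, -0.003], [0.34, 0.94, -0.0], [0.003, -0.001, -1.0]]
wrist_force: [-0.3, -0.2, 0.0]
grip_width: 50.2
grip_force: 0.0
time: 2.7
ee_pos: [477.0, 111.0, 17.9]
wrist_force: [0.4, 0.4, 0.5]
grip_width: 50.2
grip_force: 0.0
time: 3.2
ee_pos: [475.7, 110.9, 11.2]
wrist_force: [0.0, -0.2, 0.7]
grip_width: 50.5
grip_force: 0.0
```

```bash

python3 -m crank '[[0,0,0.001,0],[0,0,0.001,0],[0,0,0.001,0],[0,0,0,0],[0,0,0,0]]' | grep -E 'pos|wrist'
python3 -m crank '[[0,0,0.001,0],[0,0,0.001,0],[0,0,0,0],[0,0,0,0],[0,0,0,0]]' | grep -E 'pos|wrist'
```

```text
ee_pos: [475.7, 110.9, 8.2]
wrist_force: [-0.1, 0.3, 0.1]
ee_pos: [476.0, 110.9, 7.9]
wrist_force: [-4.3, -0.7, 8.6]
```

The tips touch at TCP z≈8, so they extend 8 mm at this opening. For a tip height of 37, TCP z needs to be 45.

```bash

python3 -m crank '[[0,0,-0.02,0],[0,0,-0.018,0],[0,0,0,0],[0,0,0,0],[0,0,0,0]]' | grep -E 'pos|wrist'
python3 -c "
from h import *
st(-92,0,45)"
```

```text
ee_pos: [474.9, 110.8, 43.1]
wrist_force: [-0.2, -0.2, 0.5]
t 4.7 head xy [-126.9    0.6] z 43.1 toolx head deg -180.0 w 50.7 F [-0.2 -0.2  0.5] tip 11.0
tool delta mm [-34.9  -0.7  -2. ]
```

```bash

python3 -m crank '[[-0.01,0,-0.002,0],[-0.01,-0.001,0,0],[-0.01,0,0,0],[-0.005,0,0,0],[0,0,0,0]]' | grep -E 'pos|wrist'
python3 -m crank '[[-0.003,0,0,0],[-0.003,0,0,0],[-0.003,0,0,0],[-0.003,0,0,0],[0,0,0,0]]' | grep -E 'pos|wrist'
python3 - <<'E'
from h import *
st(-54,0,45)
for n,b in(('top',(205,150,272,215)),):
    im=env.capture(n);x0,y0,x1,y1=b
    cv2.imwrite(f'pics/{n}2.png',cv2.resize(im[y0:y1,x0:x1,::-1],None,fx=8,fy=8,interpolation=2))
im=env.capture('scene');cv2.imwrite('pics/scene2.png',cv2.resize(im[170:245,240:330,::-1],None,fx=8,fy=8,interpolation=2))
E
```

```text
ee_pos: [509.2, 97.6, 46.1]
wrist_force: [-0.5, 0.3, -0.6]
ee_pos: [520.0, 93.9, 46.4]
wrist_force: [-0.3, 0.1, 0.6]
t 5.7 head xy [-78.8   0.1] z 46.4 toolx head deg -180.0 w 50.3 F [-0.3  0.1  0.6] tip 11.0
tool delta mm [-24.8  -0.1   1.4]
```

View pics/scene2.png

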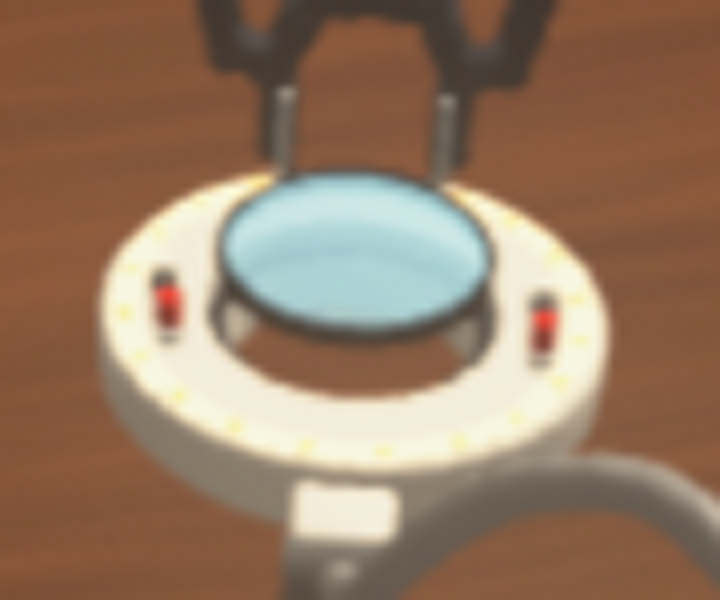

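The lens is cupped between both tips and has moved forward about 8 mm. I'll lower 2 mm and keep pushing.

```bash

python3 -m crank '[[0,0,0.002,0],[-0.003,0,0,0],[-0.003,0,0,0],[-0.003,0,0,0],[0,0,0,0]]' | grep -E 'pos|wrist'
python3 -m crank '[[-0.002,0,0,0],[-0.002,0,0,0],[-0.002,0,0,0],[-0.002,0,0,0],[0,0,0,0]]' | grep -E 'pos|wrist'
python3 - <<'E'
from h import *
st(-54,0,44)
E
```

```text
ee_pos: [528.8, 90.8, 44.4]
wrist_force: [-1.7, 0.0, 1.0]
ee_pos: [536.0, 88.1, 44.5]
wrist_force: [-0.7, 0.9, 2.3]
t 6.8 head xy [-61.8   0.1] z 44.5 toolx head deg -180.0 w 50.5 F [-0.7  0.9  2.3] tip 11.0
tool delta mm [-7.8 -0.1  0.5]
```

```bash

python3 -m crank '[[-0.0015,0,0,0],[-0.0015,0,0,0],[-0.0015,0,0,0],[0,0,0,0],[0,0,0,0]]' | grep -E 'pos|wrist'
python3 -m crank '[[-0.001,0,0,0],[-0.001,0,0,0],[-0.001,0,0,0],[0,0,0,0],[0,0,0,0]]' | grep -E 'pos|wrist'
python3 - <<'E'
from h import *
st(-54,0,44)
im=env.capture('scene');cv2.imwrite('pics/scene3.png',cv2.resize(im[170:245,240:330,::-1],None,fx=8,fy=8,interpolation=2))
E
```

```text
ee_pos: [540.3, 86.5, 44.2]
wrist_force: [0.2, -0.6, 0.7]
ee_pos: [543.0, 85.6, 44.4]
wrist_force: [-0.1, 0.3, -0.3]
t 7.8 head xy [-54.3   0.1] z 44.4 toolx head deg -180.0 w 50.6 F [-0.1  0.3 -0.3] tip 11.0
tool delta mm [-0.3 -0.1  0.4]
```

View pics/scene3.png

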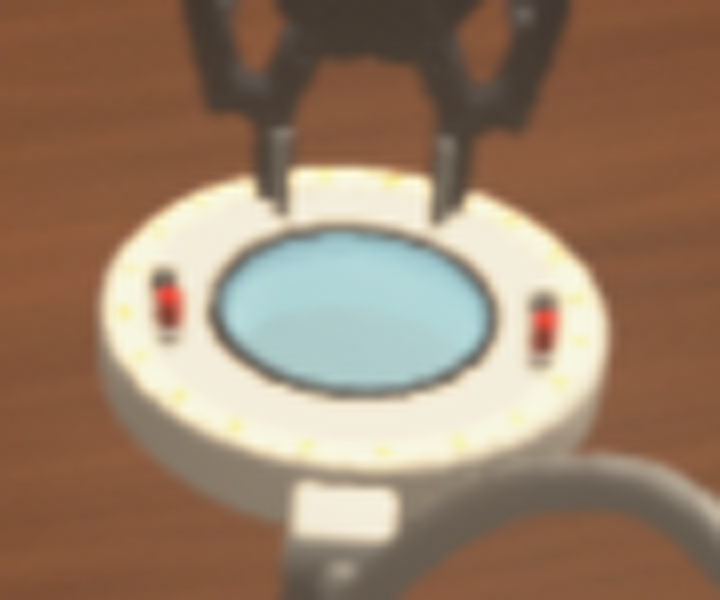

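The lens is seated: the gasket is an even ellipse in the cell, and the forces are zero. Next I retreat up, shut the fingers and rotate for the left clip's chord push.

```bash

python3 -m crank '[[0.006,0,0,0],[0,0,-0.03,0],[0,0,-0.03,0],[0,0,0,-0.149],[0,0,0,-0.149]]' | grep -E 'pos|wrist'
python3 -m crank '[[0,0,0,-0.149],[0,0,0,-0.149],[0,0,0,-0.149],[0,0,0,-0.04],[0,0,0,0]]' -1 | grep -E 'pos|wrist|width'
python3 - <<'E'
from h import *
st(41,83,105)
E
```

```text
ee_pos: [537.7, 87.9, 106.2]
wrist_force: [-0.0, 0.1, -0.4]
ee_pos: [536.7, 87.9, 104.4]
wrist_force: [1.0, 0.2, 0.2]
grip_width: -0.4
t 8.85 head xy [-61.    0.1] z 104.4 toolx head deg -135.0 w -0.4 F [1.  0.2 0.2] tip 11.0
tool delta mm [-130.7  -13.5   -0.6]
```

```bash

python3 -m crank '[[-0.045,-0.005,0,0],[-0.045,-0.005,0,0],[-0.04,-0.0035,0,0],[0,0,0.02,0],[0,0,0.02,0]]' | grep -E 'pos|wrist'
python3 -m crank '[[0,0,0.005,0],[0,0,0.002,0],[0,0,0,0],[0,0,0,0],[0,0,0,0]]' | grep -E 'pos|wrist'
python3 - <<'E'
from h import *
st(41,83,57)
im=env.capture('scene');cv2.imwrite('pics/scene4.png',cv2.resize(im[170:245,240:330,::-1],None,fx=8,fy=8,interpolation=2))
E
```

```text
ee_pos: [662.0, 131.3, 64.1]
wrist_force: [-0.8, 0.2, -0.6]
ee_pos: [661.1, 130.6, 59.0]
wrist_force: [0.1, -0.3, -0.3]
t 9.85 head xy [41.5 82.7] z 59.0 toolx head deg -135.0 w -0.2 F [ 0.1 -0.3 -0.3] tip 11.0
tool delta mm [0.1 0.6 2. ]
```

View pics/scene4.png

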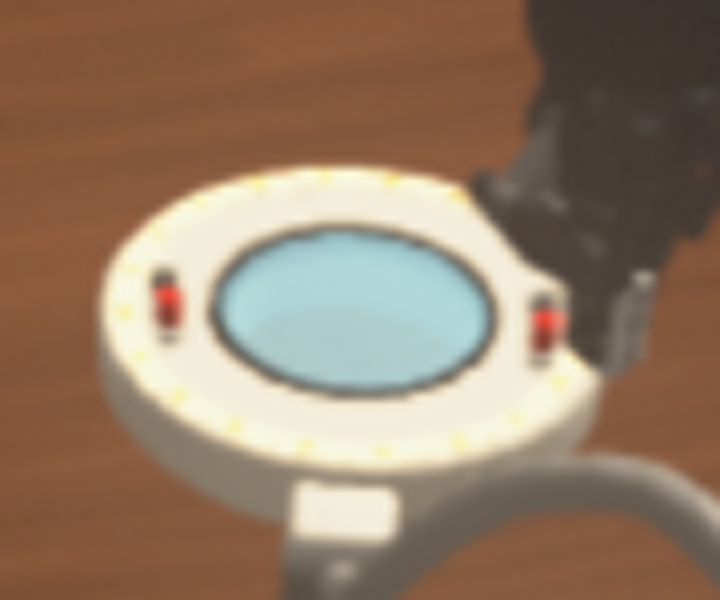

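The closed fingers stand just outside the left nub at (545,320). Lowering 2 mm and pushing along tool +x.

```bash

python3 -m crank '[[0,0,0.002,0],[0.006,0,0,0],[0.005,0,0,0],[0.004,0,0,0],[0.004,0,0,0]]' | grep -E 'pos|wrist'
python3 -m crank '[[0.004,0,0,0],[0.004,0,0,0],[0.003,0,0,0],[0.003,0,0,0],[0,0,0,0]]' | grep -E 'pos|wrist'
python3 - <<'E'
from h import *
st(11.3,54.3,57)
n='scene';im,r,bl,w=look(n,245,180,322,240)
for a,c in blobs(r,2):
    v=ray(n,*c,46)-C;print(a,c,v@HX,v@HY)
E
```

```text
ee_pos: [646.2, 121.3, 56.6]
wrist_force: [7.2, -2.8, -0.2]
ee_pos: [629.8, 116.7, 55.2]
wrist_force: [1.3, -0.5, 0.5]
t 10.9 head xy [16.7 58.9] z 55.2 toolx head deg -135.0 w -0.2 F [ 1.3 -0.5  0.5] tip 11.0
tool delta mm [ 7.1  0.5 -1.8]
8 [299.875 206.5  ] 3.6818820230941114 42.754395026015374
8 [260.5 207.5] 20.080680510185054 -64.728886433552
```

```bash

python3 -m crank '[[0.001,0,-0.001,0],[0.001,0,0,0],[0.001,0,0,0],[0.001,0,0,0],[0,0,0,0]]' | grep -E 'pos|wrist'
python3 -m crank '[[0.001,0.001,0,0],[0.001,0.001,0,0],[0.001,0.001,0,0],[0,0,0,0],[0,0,0,0]]' | grep -E 'pos|wrist'
python3 - <<'E'
from h import *
st(11.3,54.3,57)
n='scene';im,r,bl,w=look(n,245,180,322,240)
for a,c in blobs(r,2):
    v=ray(n,*c,46)-C;print(a,c,v@HX,v@HY)
E
```

```text
ee_pos: [626.7, 115.1, 56.0]
wrist_force: [2.1, 0.3, -0.9]
ee_pos: [622.9, 116.1, 56.5]
wrist_force: [0.3, -0.3, 0.2]
t 11.95 head xy [10.4 56. ] z 56.5 toolx head deg -135.0 w -0.1 F [ 0.3 -0.3  0.2] tip 11.0
tool delta mm [ 0.6 -1.8 -0.5]
3 [299.33333333 204.33333333] -6.324252614282806 41.33807015217891
8 [260.5 207.5] 20.080680510185054 -64.728886433552
```

```bash

python3 -m crank '[[0.001,0.001,0,0],[0.001,0.001,0,0],[0.001,0.001,0,0],[0,0,0,0],[0,0,0,0]]' | grep -E 'pos|wrist'
python3 -m crank '[[0.001,0,0,0],[0.001,0,0,0],[0,0,0,0],[0,0,0,0],[0,0,0,0]]' | grep -E 'pos|wrist'
```

```text
ee_pos: [621.1, 117.6, 57.2]
wrist_force: [7.0, 0.0, -2.0]
ee_pos: [620.8, 117.4, 57.4]
wrist_force: [9.8, 0.3, -3.7]
```

The force rose with no further motion, so the left clip is at its stop. Retreat, go up and around over the centre.

```bash

python3 -m crank '[[-0.01,0,0,0],[-0.01,0,0,0],[0,0,-0.025,0],[0,0,-0.028,0],[0,0,0,0]]' | grep -E 'pos|wrist'
python3 -m crank '[[0.04,0,0,0.149],[0.03,0,0,0.149],[0,0,0,0.149],[0,0,0,0.149],[0,0,0,0.149]]' | grep -E 'pos|wrist'
python3 -m crank '[[0,0,0,0.149],[0,0,0,0.149],[0,0,0,0.149],[0,0,0,0.149],[0,0,0,0.149]]' | grep -E 'pos|wrist'
python3 -m crank '[[0,0,0,0.08],[0,0,0,0],[0,0,0,0],[0,0,0,0],[0,0,0,0]]' | grep -E 'pos|wrist'
python3 - <<'E'
from h import *
st(41,-83,107)
n='scene';im,r,bl,w=look(n,245,180,322,240)
for a,c in blobs(r,2):
    v=ray(n,*c,46)-C;print(a,c,v@HX,v@HY)
E
```

```text
ee_pos: [637.9, 126.3, 114.3]
wrist_force: [0.9, -0.2, 1.0]
ee_pos: [569.4, 100.1, 108.4]
wrist_force: [-0.7, 0.5, -0.4]
ee_pos: [569.6, 100.2, 108.2]
wrist_force: [1.0, -0.5, 0.8]
ee_pos: [570.2, 100.0, 109.1]
wrist_force: [-0.2, -0.1, -0.2]
t 15.0 head xy [-33.6  22.9] z 109.1 toolx head deg 135.1 w -0.1 F [-0.2 -0.1 -0.2] tip 11.0
tool delta mm [-127.6  -22.4    2.1]
7 [299.42857143 205.28571429] -1.8614375499010727 41.56936429528756
8 [260.5 207.5] 20.080680510185054 -64.728886433552
```

```bash

python3 -m crank '[[-0.045,-0.008,0,0],[-0.045,-0.008,0,0],[-0.037,-0.006,0,0],[0,0,0.025,0],[0,0,0.022,0]]' | grep -E 'pos|wrist'
python3 -m crank '[[0,0,0.003,0],[0,0,0.002,0],[0,0,0,0],[0,0,0,0],[0,0,0,0]]' | grep -E 'pos|wrist'
python3 - <<'E'
from h import *
st(41,-83,57)
E
```

```text
ee_pos: [605.3, -26.1, 62.5]
wrist_force: [0.2, 0.9, 0.0]
ee_pos: [605.2, -24.2, 58.7]
wrist_force: [0.3, -0.4, -0.4]
t 16.05 head xy [ 41.6 -82. ] z 58.7 toolx head deg 135.1 w 0.1 F [ 0.3 -0.4 -0.4] tip 11.0
tool delta mm [-0.3 -1.2  1.7]
```

```bash

python3 -m crank '[[0,0,0.0015,0],[0.006,0,0,0],[0.005,0,0,0],[0.004,0,0,0],[0.004,0,0,0]]' | grep -E 'pos|wrist'
python3 -m crank '[[0.004,0,0,0],[0.004,0,0,0],[0.003,0,0,0],[0.003,0,0,0],[0,0,0,0]]' | grep -E 'pos|wrist'
python3 -m crank '[[0.001,0,-0.001,0],[0.001,0,0,0],[0.001,0,0,0],[0.001,0,0,0],[0,0,0,0]]' | grep -E 'pos|wrist'
python3 -m crank '[[0.001,-0.001,0,0],[0.001,-0.001,0,0],[0.001,-0.001,0,0],[0,0,0,0],[0,0,0,0]]' | grep -E 'pos|wrist'
python3 - <<'E'
from h import *
st(11.3,-54.3,57)
n='scene';im,r,bl,w=look(n,245,180,322,240)
for a,c in blobs(r,2):
    v=ray(n,*c,46)-C;print(a,c,v@HX,v@HY)
E
```

```text
ee_pos: [598.7, -7.8, 57.0]
wrist_force: [4.8, -1.8, 0.1]
ee_pos: [589.6, 6.0, 55.6]
wrist_force: [0.6, -0.6, 1.0]
ee_pos: [588.1, 9.0, 56.3]
wrist_force: [0.3, -1.5, -1.6]
ee_pos: [585.0, 10.7, 57.0]
wrist_force: [1.7, -2.5, -1.3]
t 18.05 head xy [ 10.7 -56. ] z 57.0 toolx head deg 135.1 w 0.1 F [ 1.7 -2.5 -1.3] tip 11.0
tool delta mm [0.8 1.6 0. ]
2 [269.  202.5] -5.770337667263682 -43.08612866029458
7 [299.42857143 205.28571429] -1.8614375499010727 41.56936429528756
```

```bash

python3 -m crank '[[0.001,-0.001,0,0],[0.001,-0.001,0,0],[0.001,-0.001,0,0],[0,0,0,0],[0,0,0,0]]' | grep -E 'pos|wrist'
python3 -m crank '[[0.001,0,0,0],[0.001,0,0,0],[0,0,0,0],[0,0,0,0],[0,0,0,0]]' | grep -E 'pos|wrist'
```

```text
ee_pos: [583.1, 10.5, 57.9]
wrist_force: [6.2, -5.3, -2.6]
ee_pos: [583.0, 10.7, 58.0]
wrist_force: [8.6, -9.2, -3.4]
```

The right clip stalled at its stop too. Retreat up and back, clear of the head, and check.

```bash

python3 -m crank '[[-0.01,0,0,0],[-0.01,0,0,0],[0,0,-0.03,0],[0,0,-0.04,0],[0,0,-0.04,0]]' | grep -E 'pos|wrist'
python3 -m crank '[[0.04,-0.04,-0.02,0],[0.04,-0.04,0,0],[0.04,-0.04,0,0],[0,0,0,0],[0,0,0,0]]' | grep -E 'pos|wrist'
python3 - <<'E'
from h import *
st()
n='scene';im,r,bl,w=look(n,245,180,322,240)
for a,c in blobs(r,2):
    v=ray(n,*c,46)-C;print(a,c,v@HX,v@HY)
a=cv2.resize(im[175:245,245:325,::-1],None,fx=5,fy=5,interpolation=2)
t=env.capture('top')[150:220,200:280,::-1];cv2.imwrite('pics/fin.png',np.hstack([a,cv2.resize(t,None,fx=5,fy=5,interpolation=2)]))
E
```

```text
ee_pos: [587.3, -4.1, 167.1]
wrist_force: [1.0, -0.1, -0.3]
ee_pos: [448.9, 46.2, 183.6]
wrist_force: [0.6, 0.4, 0.4]
t 20.1 head xy [-129.4  -69. ] z 183.6 toolx head deg 135.1 w -0.3 F [0.6 0.4 0.4] tip 11.0
7 [268.42857143 203.28571429] -1.8701125978029474 -44.42895294747402
7 [299.42857143 205.28571429] -1.8614375499010727 41.56936429528756
```

View pics/fin.png

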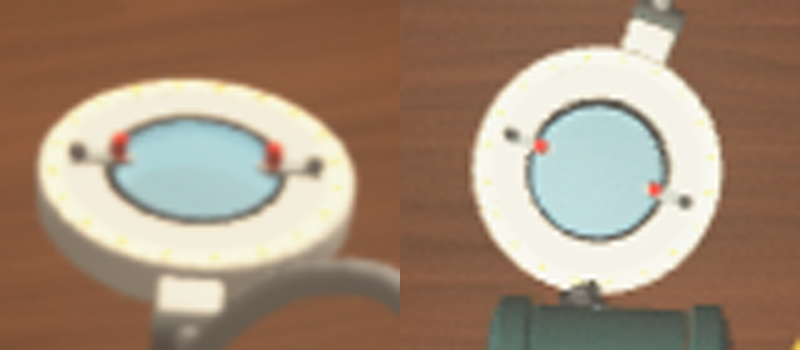

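Both clips point at the centre over the lens edge: the nubs, at (541,146) and (655,189), lie on the line between the pivots. The lens is flat in its seat.

```bash
python3 -c "
from rig import env
print(env.close_job())"
```

```text
the job is handed in; nothing more can be done
None
```

The lens is seated flat in its cell, both clips are turned to their stops over its edge, and the job was handed in at about 20 s with the arm clear; the hand-in gave no verdict.

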